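# Tidy the modelling table: nest the pots, clip the tools

### The arm

A 6-joint arm with a two-finger parallel gripper is mounted at the origin on the work surface. World frame = base frame: x ahead of the robot, y to its left, z up, the work surface at z = 0. Lengths are in m, angles in rad, forces in N, time in s.
With the tool pointing down it reaches from about 0.375 to 0.975 m from the base axis. Payload 3.8 kg.
Tool frame: the origin (TCP) lies on the centre line of the jaws, within the pads' length; the fingertips stand 14 mm ahead of it and the grasp point (between the pads) lies 5 mm behind it; z points along the fingers, y is the line along which they close (so a half turn about z gives the same grasp; the last joint's range is limited). The gripper opens to 85 mm and grips with 20 to 120 N. Pads are 22 mm wide; open, the fingers measure 114 mm over their backs; the gripper's body (76 mm by 85 mm) begins 54 mm behind the grasp point. The pads swing forward as they close: fully open they stand 13 mm farther back than shut.
Start: joints at [1.196, 0.264, 1.604, -0, 1.274, -0.037], TCP at [0.224, 0.637, 0.245] pointing down, gripper open.
Joint ranges: [-2.63, 2.63], [-0.94, 2.18], [0.31, 2.57], [-1.31, 4.45], [0, 2.66], [-2.55, 2.55]. Speed limits (rad/s): [2.57, 2.57, 3.14, 3.14, 3.14, 3.14].

### API

Orientations are given as a rotation vector (axis times angle).
In Python, from workcell import bot, eyes, spot_in gives the robot as it stands.
- The arm moves only by the tool carry_out, never from a script. Its argument "series" is text: rows parted by semicolons, each of 4 numbers parted by spaces: the shift along the world's x, y, z in m, then the turn about the world's z in degrees. In form: tx ty tz roll; .... A call has 1 to 20 rows; each row shifts and turns the commanded pose from where the row before left it; what a row does not reach is not made up. A row lasts 1/8 s, in which the tool goes at most 62.5 mm and 10.7 degrees, less where a joint would pass 70% of its speed; a pose out of reach is approached as far as the arm can. A call is refused whole if a number of a shift passes 0.0625 or a number of a turn 10.7, either way. A call with a gripper value outside its range is refused whole. "jaw" is the gripper command: -1 is shut, 1 is fully open, values between are in proportion, set as the call begins (left out, the last holds). The fingers move at their own pace and stop on an object; "grip_force" is the grip in N (left out, the last holds). Time passes only in rows, so rows that do not move let the fingers close. It gives the time, the measured TCP pose, the force, the opening and the grip force at its end, in the units of the state.
- bot.read_state(): the state, without advancing time (a new reading comes with each control period).
- eyes.read_camera(name): name is "scene" or "top"; returns (picture, depth): 420x560x3 uint8, blue, green, red; 420x560 float32, m along the optical axis (not along the pixel's ray), 0 where there is no reading.
- eyes.get_calibration(name): a dict with "K" (3x3 intrinsics, pixels), "distortion" ([k1, k2, p1, p2, k3] as OpenCV has them; the pictures are not rectified), "position" and "rotation" of the camera in the world. Camera axes: x right, y down, z forward; pixel columns grow to the right and rows downward; lengths in m; the calibration is good to about 2 mm. A picture is of the moment at which its call begins. get_calibration takes no time and is no camera call.
- bot.finish_job(): hands the job in; it is judged then, once.
Trained networks look in the newest picture that a camera, given by its name, has taken for a name from the list of things; names that differ only in an ending like _2 or _b are one class to them, and where a whole thing is asked for, a point or a joint stands for the part that bears it (a point fixed in the world has none). Each returns a list of dicts, best first, with "score" (0 to 1); they miss things now and then, are a little off and sometimes report something else, mostly with a low value. They report only what shows in the picture. A call takes as long as a camera call. They do not tell look-alikes from the thing itself.
- spot_in(camera, target): "rect" ([centre column, centre row, width, height] in pixels, round what is visible of it).
The state is a dict: "time": time; "q": joint angles; "joint_vel": joint speeds; "joint_torque": joint torques, N m; "tool_pos": TCP position; "tcp_rot": TCP orientation; "wrist_force": force on the tool from outside, world axes, zero at the start; "torque": the same for the moment, N m; "width": opening from 0.0 (shut) to 1.0 (fully open); "grip_force": force on a finger pad.
Only numpy, scipy, OpenCV 4.12 (cv2) and the standard library are available. Lean on these libraries where they do the work, as an engineer would, in place of code of your own. Each camera call takes 0.05 s, during which the arm holds its last target. There are 200 camera calls.

### The job

Clear up the clay modelling table: nest the three upturned pots mouth down in the middle of the round white plaster bat, the small orange one first, then the medium green one over it, then the large grey one over both, all sitting flat on the bat. Lay the red-gripped tool in the red spring-clip block and the blue-gripped tool in the blue one, grip midway between the two clips, either end forward, and press each down until it snaps fully home. Leave the little clay figure standing where it is, and let go of everything at the end.

Things in the scene. Friction and masses are not known exactly. Their poses are not given: they have to be found in the camera images.
- pot_small: Small orange plastic pot, upside down (mouth down, flat closed end up): 42 mm high, outer diameter 46 mm at the rim (below), 36 mm at the top; wall 3 mm, end 4 mm. Origin: centre of the mouth in the rim plane, its lowest point; z up.
- pot_medium: Medium green plastic pot, upside down (mouth down, flat closed end up): 49 mm high, outer diameter 58 mm at the rim (below), 47 mm at the top; wall 3 mm, end 4 mm. Origin: centre of the mouth in the rim plane, its lowest point; z up. Fits over the small pot, 3 mm clear all round, rim on the same surface.
- pot_large: Large grey plastic pot, upside down (mouth down, flat closed end up): 56 mm high, outer diameter 70 mm at the rim (below), 59 mm at the top; wall 3 mm, end 4 mm. Origin: centre of the mouth in the rim plane, its lowest point; z up. Fits over the medium pot, 3 mm clear all round, rim on the same surface.
- bat: Round off-white plaster bat (disc), fixed, 124 mm diameter, 12 mm high. Origin: centre of its underside, so its top face is 12 mm above the origin.
- tool_red: Tool lying on the table: red square grip 50 x 14 x 14 mm in the middle, wooden rods of 12 mm diameter on both sides to 75 mm from the middle, a wire loop on to 110 mm on the +x side, at most 23 mm wide. Origin: on its axis, mid grip, 7 mm above the table as it lies; x along the tool, z up.
- tool_blue: Tool lying on the table: blue square grip 50 x 14 x 14 mm in the middle, wooden rods of 12 mm diameter on both sides to 75 mm from the middle, a flat steel blade on to 110 mm on the +x side, at most 23 mm wide. Origin: on its axis, mid grip, 7 mm above the table as it lies; x along the tool, z up.
- clip_red: Fixed red block, base 130 x 44 x 10 mm (x along it; origin under its centre) with two upward-open spring clips at x = +-45 mm, 12 mm long, 28 wide, 54 high. Tool goes along x, grip between clips, pressed straight down with about 7 N till the jaws snap over both rods: jaws yield from axis height 47 mm; home, the axis is 36 mm above the underside. Free finger room 78 mm between clips.
- clip_blue: Fixed blue block, base 130 x 44 x 10 mm (x along it; origin under its centre) with two upward-open spring clips at x = +-45 mm, 12 mm long, 28 wide, 54 high. Tool goes along x, grip between clips, pressed straight down with about 7 N till the jaws snap over both rods: jaws yield from axis height 47 mm; home, the axis is 36 mm above the underside. Free finger room 78 mm between clips.
- figure: Little grey-brown clay figure, 45 mm high, 30 mm across its foot, standing loose among the things; not to be disturbed. Origin: centre of its underside.
There are look-alikes about, which are no part of the job. What is shaped like the tool_red but purple or turquoise is not meant. Of the things that look like the pot_medium, the smaller one is meant.

How it is judged:
By the outcome, as a careful person would: the job done as asked, in the order asked, and still so for the second after the job is handed in, with the robot touching nothing.
It also fails if it takes over 152 s, if anything falls off the work surface, if the arm or the gripper's body presses on something with over 40 N, if the wrist force passes 120 N, or if a joint passes its speed limit or range.

## Working session

There is one attempt and no reset: what is moved stays moved. The work goes in short steps, Python scripts to look and compute and a tool call to move; the robot and the scene stay as the last step left them, time stands still between calls to the robot, and variables do not carry over. Pictures are saved under pics/ and viewed, at most 16 in all, crops included, and the job is handed in when it is done.

Besides the shell and the picture viewer there is one more tool, called after "Emit:" as name(argument=value, ...), one argument or row to a line, values as JSON. carry_out: Moves the arm, as the interface text tells. Its arguments: {"type":"object","properties":{"series":{"type":"string"},"jaw":{"type":"number"},"grip_force":{"type":"number"}},"required":["series"]}

```bash
mkdir -p pics
cat > h.py <<'E'
import numpy as np, cv2
from workcell import bot, eyes, spot_in
def cal(n):
    c=eyes.get_calibration(n); R=np.array(c["rotation"])
    if R.size==3: R=cv2.Rodrigues(R.astype(float))[0]
    return np.array(c["K"]),np.array(c["distortion"],float),np.array(c["position"]),R
def cloud(n,d):
    K,D,p,R=cal(n); h,w=d.shape
    u,v=np.meshgrid(np.arange(w),np.arange(h))
    pts=cv2.undistortPoints(np.stack([u,v],-1).reshape(-1,1,2).astype(np.float64),K,D).reshape(h,w,2)
    P=np.dstack([pts,np.ones((h,w))])*d[...,None]
    return P@R.T+p
E
python3 - <<'E'
from h import *
for n in("top","scene"):
    im,d=eyes.read_camera(n); cv2.imwrite(f"pics/{n}0.png",im); np.savez(f"{n}0.npz",im=im,d=d)
    P=cloud(n,d); K,D,p,R=cal(n); print(n,p.round(3),R.round(3).tolist(),K[0,0],(d>0).mean(),np.median(P[d>0][:,2]))
    for t in "pot_small pot_medium pot_large bat tool_red tool_blue clip_red clip_blue figure".split():
        for r in spot_in(n,t)[:4]:
            c,q=int(r["rect"][0]),int(r["rect"][1]); c=min(max(c,0),559);q=min(max(q,0),419)
            print(t,np.round(r["rect"]).astype(int),round(r["score"],2),P[q,c].round(3))
print(bot.read_state())
E
```

```text
top [ 0.364 -0.154  1.302] [[-0.011, -0.997, 0.072], [-1.0, 0.011, -0.008], [0.007, -0.072, -0.997]] 442.8541005629035 0.996062925170068 0.0003091015964021837
pot_small [208 167  17  16] 0.67 [0.61  0.061 0.046]
pot_medium [158 272  32  24] 0.88 [0.314 0.196 0.07 ]
pot_large [254 223  23  23] 0.9 [ 0.444 -0.071  0.058]
bat [256 170  40  41] 0.96 [ 0.605 -0.075  0.016]
tool_red [347 273  22  44] 0.82 [ 0.299 -0.333  0.013]
tool_red [465 256  55  13] 0.79 [ 0.347 -0.679  0.01 ]
tool_red [303 190  14  52] 0.57 [ 0.545 -0.209  0.014]
tool_red [207 167  15  20] 0.33 [0.607 0.067 0.042]
tool_blue [355 194   9  63] 0.77 [ 0.529 -0.361  0.012]
clip_red [161 205  19  44] 0.94 [0.506 0.207 0.008]
clip_blue [108 197  19  44] 0.72 [0.528 0.357 0.009]
figure [230 195  12   9] 0.47 [ 0.527 -0.     0.032]
scene [ 1.45  -0.301  1.061] [[0.166, 0.698, -0.696], [0.986, -0.125, 0.11], [-0.01, -0.705, -0.709]] 434.09346368150193 0.9960246598639456 -0.0015789130813017582
pot_small [349 239  15  20] 0.53 [0.633 0.063 0.035]
pot_medium [359 169  25  30] 0.9 [0.34  0.189 0.053]
pot_medium [338 202  15  22] 
[... 503 characters left out ...]
028]
{'time': 1.0, 'q': array([ 1.19609375e+00,  2.63889497e-01,  1.60399786e+00,  6.71414454e-06,
        1.27366257e+00, -3.68880969e-02]), 'joint_vel': array([-1.43778838e-03,  7.14938859e-05,  9.97270817e-04, -3.51764720e-04,
       -1.37657197e-03, -2.53022534e-03]), 'joint_torque': array([-4.03366048e-04, -5.15075147e+01, -3.67737794e+01, -6.41655697e-05,
        3.16268852e-04, -1.69315535e-05]), 'tool_pos': array([0.22370777, 0.63686064, 0.24528796]), 'tcp_rot': array([5.28120826e-01, 3.09688189e+00, 6.77586199e-05]), 'wrist_force': array([ 0.32696659, -0.71716202,  0.67299966]), 'torque': array([-0.03369258,  0.00335877,  0.0225704 ]), 'grip_force': 0.0, 'width': 0.9985698677549177}
```

Run:
```python
from h import *
a=np.load("top0.npz")["im"][130:320,90:370]; cv2.imwrite("pics/t1.png",cv2.resize(a,None,fx=2.85,fy=2.85,interpolation=cv2.INTER_CUBIC))
```

```text
(no output)
```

View pics/t1.png

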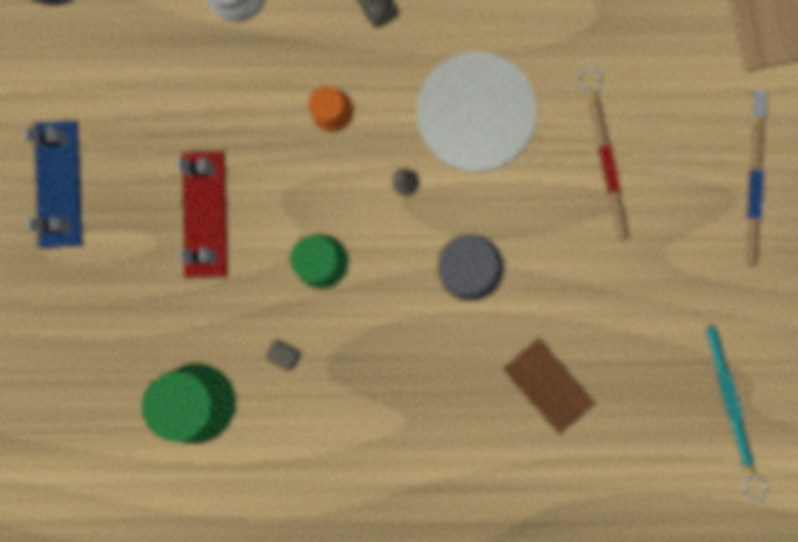

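View pics/top0.png

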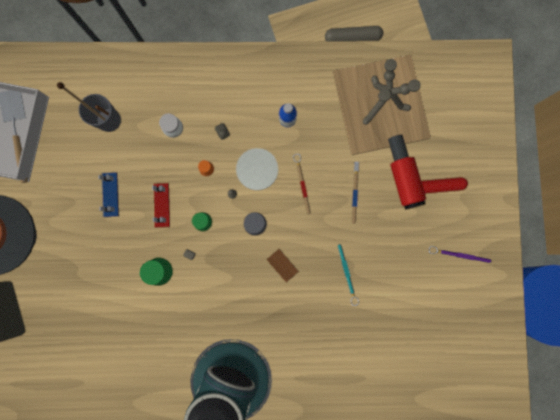

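```bash
cat >> h.py <<'E'
def rays(n,uv,z):
    K,D,p,R=cal(n); q=cv2.undistortPoints(np.asarray(uv,float).reshape(-1,1,2),K,D).reshape(-1,2)
    d=np.c_[q,np.ones(len(q))]@R.T; return p[:2]+d[:,:2]*((z-p[2])/d[:,2])[:,None]
def hsv(im): return cv2.cvtColor(cv2.GaussianBlur(im,(0,0),.6),cv2.COLOR_BGR2HSV).astype(int)
def blob(m,near=None):
    n,l,s,c=cv2.connectedComponentsWithStats(m.astype(np.uint8)); i=1+np.argmax(s[1:,4]); return l==i
def win(P,c,r): return (abs(P[...,0]-c[0])<r)&(abs(P[...,1]-c[1])<r)
COL={"red":lambda H:((H[...,0]<8)|(H[...,0]>172))&(H[...,1]>130),"blue":lambda H:(abs(H[...,0]-110)<15)&(H[...,1]>120)}
def rect(n,im,P,c,col,z,r):
    m=blob(COL[col](hsv(im))&win(P,c,r)); v,u=np.nonzero(m); X=rays(n,np.c_[u,v],z)
    (cx,cy),(w,h),a=cv2.minAreaRect(X.astype(np.float32)*1000); 
    if w<h: a+=90
    ev=np.linalg.eigh(np.cov(X.T))[1][:,1]
    return "rect",round(cx),round(cy),"mean",(X.mean(0)*1000).round(1),"size",round(max(w,h)),round(min(w,h)),"ang",round((a+90)%180-90,1),round(np.degrees(np.arctan(ev[1]/ev[0])),1)
def top(n,P,c,zt,r,tol=.008):
    m=blob(win(P,c,r)&(abs(P[...,2]-zt)<tol)); v,u=np.nonzero(m); X=rays(n,np.c_[u,v],zt)
    cc,rad=cv2.minEnclosingCircle((X*1000).astype(np.float32)); return "mean",(X.mean(0)*1000).round(1),"enc",np.round(cc,1),round(rad,1),"z",round(P[m][:,2].mean(),4),m.sum()
E
python3 - <<'E'
from h import *
for n in("top","scene"):
    a=np.load(n+"0.npz"); im,P=a["im"],cloud(n,a["d"])
    for k,c,z in(("small",(.615,.063),.042),("medium",(.455,.07),.049),("large",(.45,-.07),.056)): print(n,k,*top(n,P,c,z,.045))
    print(n,"bat",*top(n,P,(.61,-.078),.012,.08,.006)); print(n,"fig",*top(n,P,(.535,0),.04,.03,.012))
    for k,c,col,z,r in(("tr",(.545,-.21),"red",.012,.06),("tb",(.53,-.36),"blue",.012,.06),("cr",(.506,.207),"red",.01,.1),("cb",(.53,.355),"blue",.01,.1)): print(n,k,*rect(n,im,P,c,col,z,r))
E
```

```text
top small mean [609.1  73.3] enc [608.3  74. ] 19.6 z 0.0423 135
top medium mean [452.9  84.3] enc [453.1  84. ] 24.4 z 0.0493 231
top large mean [444.7 -68.3] enc [444.4 -68.5] 29.7 z 0.0564 345
top bat mean [605.9 -75.3] enc [606.4 -76.6] 63.1 z 0.0121 1350
top fig mean [533.1  -2.3] enc [533.3  -2.7] 10.2 z 0.0376 37
top tr rect 547 -213 mean [ 546.4 -212.9] size 46 11 ang 11.6 11.4
top tb rect 519 -364 mean [ 520.5 -363.2] size 38 6 ang -1.2 -4.3
top cr rect 504 203 mean [502.2 201.4] size 127 42 ang 2.1 1.5
top cb rect 535 352 mean [533.9 350.2] size 120 38 ang 2.8 1.3
scene small mean [618.  70.] enc [619.7  71. ] 21.7 z 0.0399 88
scene medium mean [460.8  81.9] enc [461.1  81.7] 26.3 z 0.0478 128
scene large mean [453.6 -72.5] enc [453.2 -73.8] 33.6 z 0.0543 206
scene bat mean [613.7 -78. ] enc [612.6 -78. ] 64.2 z 0.0111 975
scene fig mean [543.8  -6.2] enc [543.6  -7.8] 13.7 z 0.0377 24
scene tr rect 548 -215 mean [ 547.9 -215.7] size 48 13 ang 12.7 9.8
scene tb rect 518 -364 mean [ 519.4 -364.5] size 39 6 ang -3.6 -3.4
scene cr rect 509 200 mean [511.9 197.3] size 130 43 ang 1.2 1.7
scene cb rect 542 348 mean [543.5 345.5] size 122 38 ang 3.6 3.0
```

Emit:
carry_out(
  series="0.032 -0.047 -0.01 9.7;0.032 -0.047 -0.01 9.7;0.032 -0.047 -0.01 0;0.032 -0.047 -0.01 0;0.032 -0.047 -0.01 0;0.032 -0.047 -0.01 0;0.032 -0.047 -0.01 0;0.032 -0.047 -0.01 0;0.032 -0.047 -0.01 0;0.032 -0.047 -0.01 0;0.032 -0.047 -0.01 0;0.033 -0.046 -0.01 0;0 0 0 0;0 0 0 0",
  jaw=1,
  grip_force=40,
)

```text
time: 2.75
tool_pos: [0.6084, 0.0738, 0.1251]
tcp_rot: [-0.0, -3.141, -0.001]
wrist_force: [-0.2, -0.4, -0.9]
width: 0.998
grip_force: 0.0
```

Emit:
carry_out(
  series="0 0 -0.04 0;0 0 -0.04 0;0 0 -0.015 0;0 0 0 0",
)

```text
time: 3.25
tool_pos: [0.6075, 0.0749, 0.0296]
tcp_rot: [0.004, -3.139, 0.0]
wrist_force: [0.8, -0.5, -0.4]
width: 1.001
grip_force: 0.0
```

Emit:
carry_out(
  series="0 0 0 0;0 0 0 0;0 0 0 0;0 0 0 0;0 0 0 0;0 0 0 0",
  jaw=-1,
  grip_force=40,
)

```text
time: 4.0
tool_pos: [0.6101, 0.074, 0.0323]
tcp_rot: [-0.001, 3.139, 0.001]
wrist_force: [-1.1, 0.8, 6.0]
width: 0.457
grip_force: 39.7
```

Emit:
carry_out(
  series="0 0 0.03 0;0 0 0.02 0;-0.001 -0.05 0 0;-0.001 -0.05 0 0;-0.001 -0.05 0 0;0 0 0 0",
)

```text
time: 4.75
tool_pos: [0.6061, -0.0796, 0.0813]
tcp_rot: [0.006, 3.14, -0.002]
wrist_force: [0.9, 0.5, -0.3]
width: 0.458
grip_force: 40.4
```

Run:
```python
from h import *
out=[]
for n in("top","scene"):
    im,d=eyes.read_camera(n)
    c=(150,205,90,80) if 0 else None
    cx,cy=((256,170) if n=="top" else (301,240)); a=im[cy-50:cy+50,cx-65:cx+65]; out.append(cv2.resize(a,None,fx=3,fy=3,interpolation=cv2.INTER_CUBIC))
cv2.imwrite("pics/a.png",np.hstack(out)); print(bot.read_state()["tool_pos"])
```

```text
[ 0.60589105 -0.07666997  0.08081986]
```

View pics/a.png

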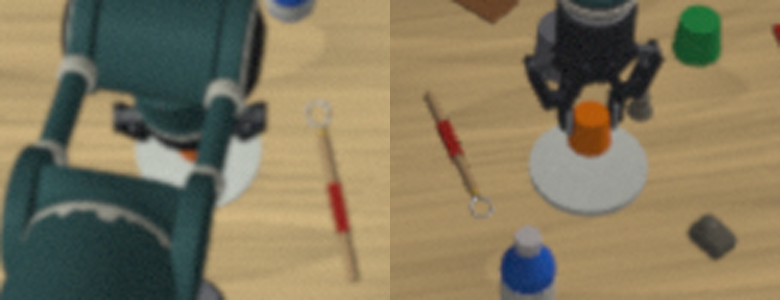

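Emit:
carry_out(
  series="0 0 -0.028 0;0 0 -0.008 0;0 0 -0.002 0;0 0 0 0",
)

```text
time: 5.35
tool_pos: [0.6054, -0.0748, 0.0443]
tcp_rot: [0.004, -3.14, -0.001]
wrist_force: [-5.7, 2.4, 10.1]
width: 0.454
grip_force: 42.0
```

Emit:
carry_out(
  series="0 0 0 0;0 0 0 0;0 0 0 0;0 0 0.045 0;0 0 0.048 0;-0.051 0.0533 0 0;-0.051 0.0533 0 0;-0.051 0.0533 0 0;0 0 0 0;0 0 0 0",
  jaw=1,
)

```text
time: 6.6
tool_pos: [0.4767, 0.0594, 0.1356]
tcp_rot: [-0.003, 3.14, -0.0]
wrist_force: [0.8, -0.3, 0.2]
width: 1.004
grip_force: 0.0
```

Run:
```python
from h import *
print(bot.read_state()["tool_pos"])
for n in("top","scene"):
    im,d=eyes.read_camera(n); P=cloud(n,d)
    print(n,*top(n,P,(.606,-.076),.054,.04)); 
    cv2.imwrite("pics/b_%s.png"%n,im)
```

```text
[0.47670378 0.059383   0.13564107]
top mean [604.6 -72.2] enc [604.5 -72.2] 19.1 z 0.0537 135
scene mean [613.  -75.3] enc [612.6 -75.2] 20.9 z 0.0524 103
```

Emit:
carry_out(
  series="-0.0235 0.021 0 0;0 0 -0.04 0;0 0 -0.04 0;0 0 -0.023 0;0 0 0 0;0 0 0 0",
)

```text
time: 7.45
tool_pos: [0.4541, 0.0799, 0.0331]
tcp_rot: [0.001, 3.14, 0.0]
wrist_force: [0.4, -0.5, 1.2]
width: 1.001
grip_force: 0.0
```

```bash
cat >> h.py <<'E'
def mpos(k=8):
    r=[]
    for _ in range(k): eyes.read_camera("top"); r.append(bot.read_state()["tool_pos"])
    return np.mean(r,0).round(4),np.std(r,0).round(4)
E
python3 -c "
from h import *
print(mpos())"
```

```text
(array([0.4537, 0.0803, 0.0334]), array([0.0005, 0.0001, 0.0003]))
```

Emit:
carry_out(
  series="0 0 0 0;0 0 0 0;0 0 0 0;0 0 0 0;0 0 0 0;0 0 0.04 0;0 0 0.04 0;0 0 0 0;0 0 0 0",
  jaw=-1,
)

```text
time: 8.98
tool_pos: [0.4521, 0.0803, 0.1118]
tcp_rot: [0.001, -3.141, 0.0]
wrist_force: [-0.8, 0.6, -1.2]
width: 0.599
grip_force: 42.2
```

```bash
python3 -c "
from h import *
print(mpos(5))"
```

```text
(array([0.4513, 0.0802, 0.1108]), array([0.0001, 0.    , 0.0002]))
```

Emit:
carry_out(
  series="0.0303 -0.0312 0 0;0.0303 -0.0312 0 0;0.0303 -0.0312 0 0;0.0303 -0.0312 0 0;0.0303 -0.0312 0 0;0 0 0 0;0 0 0 0",
)

```text
time: 10.1
tool_pos: [0.603, -0.0754, 0.1111]
tcp_rot: [0.0, -3.139, -0.001]
wrist_force: [0.8, 0.5, -0.2]
width: 0.605
grip_force: 42.2
```

Run:
```python
from h import *
print(mpos(4))
n="scene"; im,d=eyes.read_camera(n); P=cloud(n,d)
H=hsv(im); g=blob((abs(H[...,0]-70)<20)&(H[...,1]>100)&win(P,(.6,-.06),.08)); v,u=np.nonzero(g); print("green",u.min(),u.max(),v.min(),v.max())
o=blob((abs(H[...,0]-10)<8)&(H[...,1]>150)&win(P,(.6,-.06),.06)); v,u=np.nonzero(o); print("orange",u.min(),u.max(),v.min(),v.max())
cv2.imwrite("pics/c.png",cv2.resize(im[180:290,230:380],None,fx=4,fy=4,interpolation=cv2.INTER_CUBIC))
```

```text
(array([ 0.6029, -0.0748,  0.1116]), array([0.0002, 0.0001, 0.0003]))
green 295 312 213 235
orange 297 309 236 248
```

View pics/c.png

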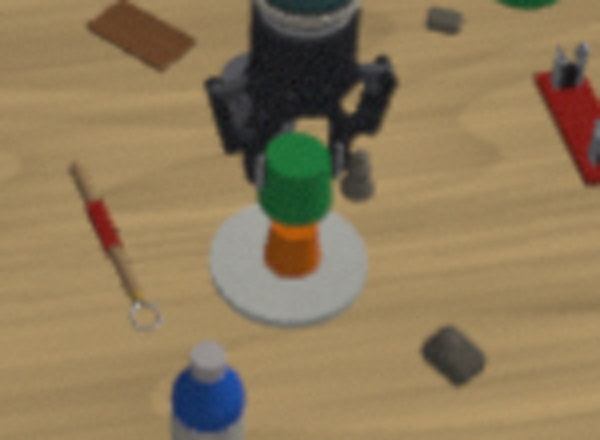

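Emit:
carry_out(
  series="0 0 -0.03 0;0 0 -0.025 0;0 0 -0.01 0;0 0 -0.003 0;0 0 0 0;0 0 0 0",
)

```text
time: 11.1
tool_pos: [0.6048, -0.0756, 0.0451]
tcp_rot: [-0.002, 3.14, -0.0]
wrist_force: [0.4, -0.4, 1.5]
width: 0.601
grip_force: 42.3
```

Emit:
carry_out(
  series="0 0 -0.001 0;0 0 0 0;0 0 0 0",
)

```text
time: 11.48
tool_pos: [0.6049, -0.0757, 0.045]
tcp_rot: [-0.001, 3.14, -0.0]
wrist_force: [-3.0, 1.2, 7.8]
width: 0.598
grip_force: 43.2
```

Emit:
carry_out(
  series="0 0 0 0;0 0 0 0;0 0 0 0;0 0 0.045 0;0 0 0.046 0;-0.04 0.001 0 0;-0.04 0.001 0 0;-0.04 0.001 0 0;-0.04 0.001 0 0;0 0 0 0;0 0 0 0",
  jaw=1,
)

```text
time: 12.85
tool_pos: [0.4448, -0.0718, 0.1347]
tcp_rot: [-0.001, 3.14, -0.001]
wrist_force: [0.1, -0.2, 0.4]
width: 1.003
grip_force: 0.0
```

Run:
```python
from h import *
print(mpos(4))
for n in("top","scene"):
    im,d=eyes.read_camera(n); P=cloud(n,d)
    print(n,*top(n,P,(.606,-.076),.061,.04)); 
    cv2.imwrite("pics/d_%s.png"%n,im)
cv2.imwrite("pics/d.png",cv2.resize(im[180:290,230:380],None,fx=4,fy=4,interpolation=cv2.INTER_CUBIC))
```

```text
(array([ 0.4453, -0.0719,  0.1347]), array([0.0001, 0.    , 0.0001]))
top mean [604.6 -73.3] enc [604.  -73.1] 24.7 z 0.0609 224
scene mean [613.1 -76.4] enc [613.3 -77.1] 26.1 z 0.0596 162
```

Emit:
carry_out(
  series="0 0.0007 -0.04 0;0 0 -0.03 0;0 0 -0.02 0;0 0 -0.012 0;0 0 0 0",
)

```text
time: 13.78
tool_pos: [0.4436, -0.0708, 0.0316]
tcp_rot: [0.001, -3.14, -0.001]
wrist_force: [0.0, -0.1, -0.3]
width: 0.998
grip_force: 0.0
```

Emit:
carry_out(
  series="0 0 0 0;0 0 0 0;0 0 0 0;0 0 0 0;0 0 0.045 0;0 0 0.04 0;0 0 0 0",
  jaw=-1,
)

```text
time: 14.65
tool_pos: [0.4479, -0.0718, 0.122]
tcp_rot: [-0.001, 3.132, -0.003]
wrist_force: [-0.0, 0.2, -1.1]
width: 0.752
grip_force: 45.2
```

Emit:
carry_out(
  series="0.04 -0.001 0 0;0.04 -0.001 0 0;0.04 -0.001 0 0;0.04 -0.0015 0 0;0 0 0 0;0 0 0 0",
)

```text
time: 15.4
tool_pos: [0.6027, -0.0753, 0.116]
tcp_rot: [0.001, -3.139, -0.001]
wrist_force: [-0.6, -0.2, -1.1]
width: 0.749
grip_force: 45.2
```

Run:
```python
from h import *
print(mpos(4))
im,d=eyes.read_camera("scene")
cv2.imwrite("pics/e.png",cv2.resize(im[180:290,230:380],None,fx=4,fy=4,interpolation=cv2.INTER_CUBIC))
```

```text
(array([ 0.6025, -0.0753,  0.1166]), array([0.0002, 0.    , 0.0003]))
```

View pics/e.png

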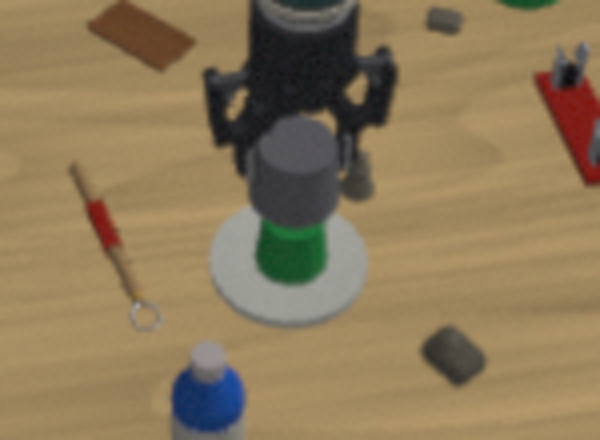

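Emit:
carry_out(
  series="0 0 -0.03 0;0 0 -0.028 0;0 0 -0.01 0;0 0 -0.004 0;0 0 -0.001 0;0 0 0 0;0 0 0 0",
)

```text
time: 16.52
tool_pos: [0.6049, -0.0756, 0.0461]
tcp_rot: [-0.001, 3.14, -0.0]
wrist_force: [-4.6, 0.9, 6.7]
width: 0.75
grip_force: 46.1
```

Emit:
carry_out(
  series="0 0 0 0;0 0 0 0;0 0 0 0;0 0 0.045 0;0 0 0.045 0;-0.0145 -0.035 0 5.7;-0.0145 -0.035 0 5.8;-0.0145 -0.035 0 0;-0.014 -0.035 0 0;0 0 0 0;0 0 0 0",
  jaw=1,
)

```text
time: 17.9
tool_pos: [0.5466, -0.2152, 0.1342]
tcp_rot: [-0.315, 3.126, 0.001]
wrist_force: [-0.7, 0.6, 0.1]
width: 1.0
grip_force: 0.0
```

Run:
```python
from h import *
print(mpos(4), bot.read_state()["q"].round(2))
n="top"; im,d=eyes.read_camera(n); P=cloud(n,d); print(*top(n,P,(.606,-.076),.068,.045)); cv2.imwrite("pics/f_t.png",im)
n="scene"; im,d=eyes.read_camera(n); P=cloud(n,d); print(*top(n,P,(.606,-.076),.068,.045))
cv2.imwrite("pics/f.png",cv2.resize(im[180:290,190:340],None,fx=4,fy=4,interpolation=cv2.INTER_CUBIC))
COL["blue"]=lambda H:(abs(H[...,0]-110)<18)&(H[...,1]>75)
a=np.load("top0.npz"); im,P=a["im"],cloud("top",a["d"])
for k,c,z,r in(("tb",(.53,-.36),.012,.06),("cb",(.53,.355),.01,.1)): print(k,*rect("top",im,P,c,"blue",z,r))
# clip jaw tops
for k,c in(("cr",(.504,.203)),("cb",(.535,.352))):
    m=win(P,c,.09)&(P[...,2]>.03)&(P[...,2]<.07); n_,l,s,ce=cv2.connectedComponentsWithStats(m.astype(np.uint8),connectivity=8)
    for i in range(1,n_): print(k,s[i,4],np.median(P[l==i],0).round(4),P[l==i].min(0).round(3),P[l==i].max(0).round(3))
```

```text
(array([ 0.5469, -0.2146,  0.1342]), array([0.0001, 0.0001, 0.    ])) [-0.42  0.19  1.9   0.    1.04 -2.19]
mean [604.2 -73. ] enc [604.1 -73.4] 30.1 z 0.0681 354
mean [612.7 -76.5] enc [611.8 -79.1] 33.1 z 0.0667 252
tb rect 519 -363 mean [ 517.1 -362.8] size 44 9 ang -1.3 -3.6
cb rect 536 352 mean [533.6 350.1] size 124 40 ang 3.2 1.6
cr 19 [0.5468 0.2135 0.0511] [0.541 0.209 0.045] [0.553 0.218 0.057]
cr 25 [0.5478 0.1961 0.0445] [0.542 0.191 0.03 ] [0.553 0.21  0.057]
cr 42 [0.4571 0.2061 0.0453] [0.451 0.188 0.03 ] [0.465 0.215 0.056]
cb 31 [0.5789 0.3632 0.0487] [0.572 0.357 0.032] [0.586 0.369 0.059]
cb 30 [0.5792 0.3433 0.0361] [0.573 0.34  0.031] [0.586 0.358 0.057]
cb 48 [0.4898 0.3534 0.0461] [0.483 0.335 0.03 ] [0.497 0.363 0.059]
```

View pics/f.png

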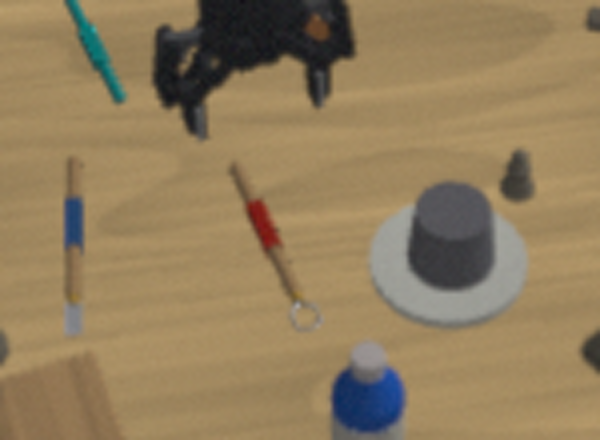

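Emit:
carry_out(
  series="0 -0.0005 -0.04 0;0 0 -0.04 0;0 0 -0.025 0;0 0 -0.0115 0;0 0 0 0;0 0 0 0",
  jaw=0,
)

```text
time: 18.95
tool_pos: [0.5478, -0.2164, 0.0192]
tcp_rot: [-0.316, 3.124, -0.002]
wrist_force: [0.7, -0.1, 0.4]
width: 0.499
grip_force: 0.0
```

Emit:
carry_out(
  series="0 0 0 0;0 0 0 0;0 0 0 0;0 0 0 0;0 0 0 0;0 0 0 0",
  jaw=-1,
  grip_force=80,
)

```text
time: 19.7
tool_pos: [0.5476, -0.2165, 0.0193]
tcp_rot: [-0.316, 3.124, -0.002]
wrist_force: [-1.0, 0.2, 6.1]
width: 0.133
grip_force: 79.4
```

Emit:
carry_out(
  series="0 0 0.04 0;0 0 0.04 0;0 0 0.04 0;0 0 0 0;0 0 0 0",
)

```text
time: 20.32
tool_pos: [0.5461, -0.2158, 0.1374]
tcp_rot: [0.316, -3.125, -0.0]
wrist_force: [-0.8, 0.8, -0.4]
width: 0.133
grip_force: 78.7
```

Run:
```python
from h import *
print(mpos(3))
im,d=eyes.read_camera("scene")
cv2.imwrite("pics/g.png",cv2.resize(im[160:270,180:330],None,fx=5,fy=5,interpolation=cv2.INTER_CUBIC))
```

```text
(array([ 0.5453, -0.2154,  0.136 ]), array([0.0001, 0.    , 0.0003]))
```

View pics/g.png

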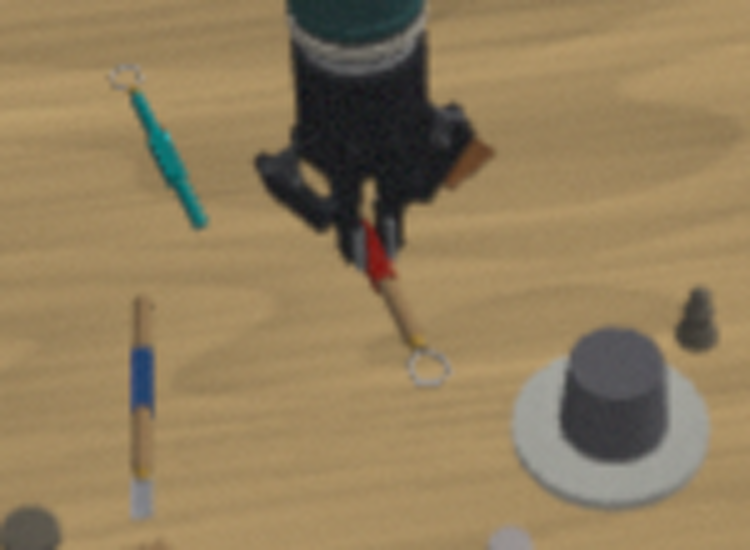

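Emit:
carry_out(
  series="-0.004 0.042 0 -4.7;-0.004 0.042 0 -4.8;-0.004 0.042 0 0;-0.004 0.042 0 0;-0.004 0.042 0 0;-0.004 0.042 0 0;-0.004 0.042 0 0;-0.005 0.042 0 0;-0.005 0.04 0 0;-0.005 0.04 0 0;0 0 -0.04 0;0 0 0 0;0 0 0 0",
)

```text
time: 22.15
tool_pos: [0.5034, 0.1996, 0.0977]
tcp_rot: [0.055, -3.14, 0.001]
wrist_force: [-0.2, 0.3, -0.3]
width: 0.136
grip_force: 78.7
```

Run:
```python
from h import *
print(mpos(4),bot.read_state()["tcp_rot"])
n="scene";im,d=eyes.read_camera(n); cv2.imwrite("pics/h.png",cv2.resize(im[155:265,310:460],None,fx=5,fy=5,interpolation=cv2.INTER_CUBIC))
im,d=eyes.read_camera("top"); cv2.imwrite("pics/h2.png",cv2.resize(im[150:260,100:250],None,fx=5,fy=5,interpolation=cv2.INTER_CUBIC))
```

```text
(array([0.5045, 0.1998, 0.0989]), array([0.0002, 0.0001, 0.0003])) [-5.45318395e-02  3.13887678e+00  1.14146301e-03]
```

View pics/h.png

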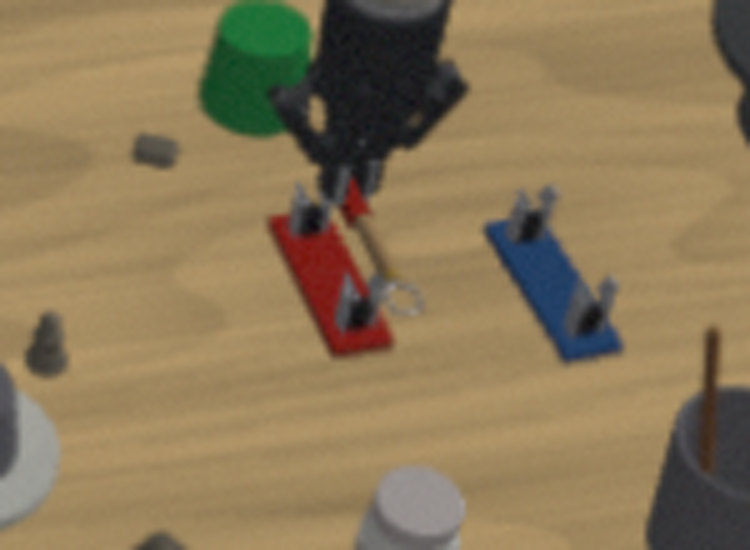

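View pics/h2.png

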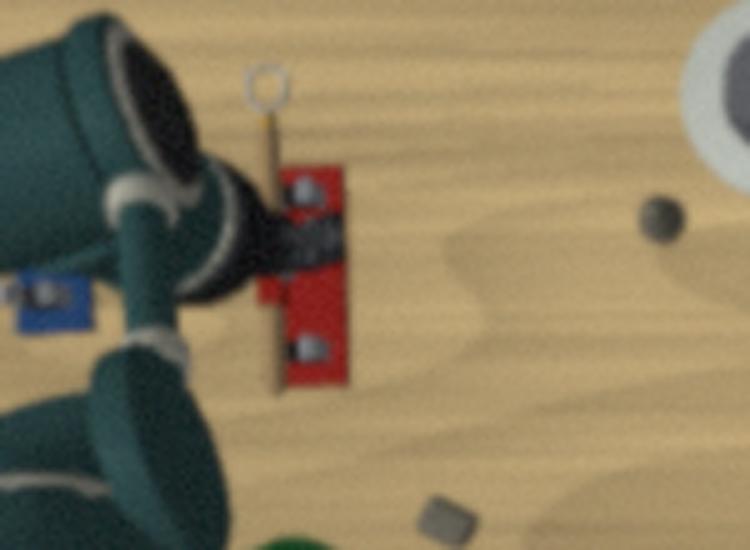

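Run:
```python
from h import *
n="top";im,d=eyes.read_camera(n); P=cloud(n,d)
m=win(P,(.505,.2),.12)&(P[...,2]>.07)&(P[...,2]<.105)
for lo,hi in((176,184),(213,226)):
    s=np.zeros_like(m); s[lo:hi,145:162]=1; s&=m; print(s.sum(),P[s].mean(0).round(4),P[s][:,1].min().round(4),P[s][:,1].max().round(4),end=" ")
    H=hsv(im); # wood pixel columns by row
    v,u=np.nonzero(s); print("ray@.086",rays(n,np.c_[u,v],.086).mean(0).round(4), rays(n,np.c_[u,v],.092).min(0).round(4))
n="scene";im,d=eyes.read_camera(n); P=cloud(n,d)
for nm,PP in(("scene",P),):
    m=win(PP,(.505,.2),.12)&(PP[...,2]>.07)&(PP[...,2]<.1)&(PP[...,0]>.54); print("scene rod",m.sum(),PP[m].mean(0).round(4))
a=np.load("scene0.npz");P=cloud(n,a["d"])
for k,c in(("cr",(.504,.2)),("cb",(.535,.35))):
    m=win(P,c,.09)&(P[...,2]>.02)&(P[...,2]<.07); n_,l,s,ce=cv2.connectedComponentsWithStats(m.astype(np.uint8),connectivity=8)
    for i in range(1,n_): print(k,s[i,4],np.median(P[l==i],0).round(4),P[l==i].min(0).round(3),P[l==i].max(0).round(3))
```

```text
39 [0.5641 0.2032 0.0915] 0.1972 0.2108 ray@.086 [0.565  0.2048] [0.5545 0.1976]
58 [0.4563 0.1989 0.092 ] 0.192 0.2062 ray@.086 [0.4567 0.2006] [0.4391 0.1938]
scene rod 65 [0.5748 0.2013 0.0884]
cr 59 [0.4632 0.1991 0.0384] [0.454 0.185 0.02 ] [0.47  0.213 0.055]
cr 66 [0.5528 0.2056 0.0368] [0.541 0.188 0.021] [0.561 0.217 0.058]
cb 58 [0.4962 0.3497 0.0354] [0.486 0.334 0.022] [0.504 0.363 0.054]
cb 67 [0.5844 0.3516 0.0352] [0.575 0.339 0.02 ] [0.594 0.368 0.053]
```

Emit:
carry_out(
  series="0 0.002 -0.015 0;0 0 -0.012 0;0 0 -0.008 0;0 0 0 0;0 0 0 0",
  grip_force=110,
)

```text
time: 23.18
tool_pos: [0.5037, 0.2021, 0.0627]
tcp_rot: [0.056, -3.141, 0.0]
wrist_force: [1.1, 0.1, -0.5]
width: 0.117
grip_force: 111.2
```

Emit:
carry_out(
  series="0 0 -0.004 0;0 0 -0.004 0;0 0 -0.003 0;0 0 -0.003 0;0 0 -0.002 0;0 0 0 0;0 0 0 0",
)

```text
time: 24.05
tool_pos: [0.5038, 0.202, 0.0482]
tcp_rot: [-0.056, 3.141, -0.0]
wrist_force: [-3.6, -3.1, 11.8]
width: 0.12
grip_force: 112.8
```

Emit:
carry_out(
  series="0 0 -0.0015 0;0 0 -0.0015 0;0 0 0 0;0 0 0 0",
)

```text
time: 24.55
tool_pos: [0.504, 0.202, 0.048]
tcp_rot: [0.056, -3.141, 0.001]
wrist_force: [-11.2, -6.2, 31.6]
width: 0.119
grip_force: 115.4
```

Emit:
carry_out(
  series="0 0 0.002 0;0 0 0 0;0 0 0 0;0 0 0.04 0;0 0 0.05 0;0.03 -0.04 0.01 0;0.03 -0.04 0 0;0 -0.042 0 0;0 -0.042 0 0;0 -0.042 0 0;0 0 0 0",
  jaw=0.2,
  grip_force=80,
)

```text
time: 25.92
tool_pos: [0.5631, -0.0064, 0.1449]
tcp_rot: [0.05, -3.14, 0.001]
wrist_force: [-0.5, 1.1, -1.3]
width: 0.601
grip_force: 0.0
```

Run:
```python
from h import *
print(mpos(4))
for n in("top","scene"):
    im,d=eyes.read_camera(n); P=cloud(n,d); H=hsv(im)
    print(n,*rect(n,im,P,(.504,.2),"red",.043,.035))
    m=win(P,(.504,.202),.028)&(P[...,2]>.03)&(P[...,2]<.06); print("top z",np.percentile(P[m][:,2],[10,50,90]).round(4))
    for x in(.43,.51,.575):
        s=(abs(P[...,0]-x)<.008)&(abs(P[...,1]-.202)<.02)&(P[...,2]>.025); print(x,s.sum(),np.median(P[s],0).round(4))
cv2.imwrite("pics/i.png",cv2.resize(im[155:265,310:460],None,fx=5,fy=5,interpolation=cv2.INTER_CUBIC))
COL["blue"]=lambda H:(abs(H[...,0]-110)<18)&(H[...,1]>75)
im,d=eyes.read_camera("top");P=cloud("top",d);print(*rect("top",im,P,(.53,-.36),"blue",.012,.06))
a=P[...,2]; m=win(P,(.53,-.363),.13)&(abs(P[...,1]+.363)<.03)&(a>.007)&(a<.03); v,u=np.nonzero(blob(m)); X=P[v,u]; print("tool blue all",X.min(0).round(3),X.max(0).round(3),np.polyfit(X[:,0],X[:,1],1).round(3))
```

```text
(array([ 0.5632, -0.004 ,  0.1451]), array([0.0001, 0.0007, 0.0001]))
top rect 528 213 mean [528.5 212.8] size 12 3 ang 0.5 5.3
top z [0.0404 0.0442 0.0446]
0.43 0 [nan nan nan]
0.51 0 [nan nan nan]
0.575 19 [0.5739 0.2059 0.0411]
scene rect 526 185 mean [524.2 183.2] size 89 45 ang 0.5 -22.4
top z [0.0346 0.0417 0.0446]
0.43 5 [0.4341 0.198  0.0381]
0.51 18 [0.5095 0.1971 0.0396]
0.575 12 [0.5753 0.2027 0.0381]
rect 519 -363 mean [ 516.9 -362.9] size 44 9 ang -1.3 -4.0
tool blue all [ 0.444 -0.379  0.007] [ 0.625 -0.354  0.02 ] [-0.071 -0.328]
  return _methods._mean(a, axis=axis, dtype=dtype,
  ret = um.true_divide(
```

View pics/i.png

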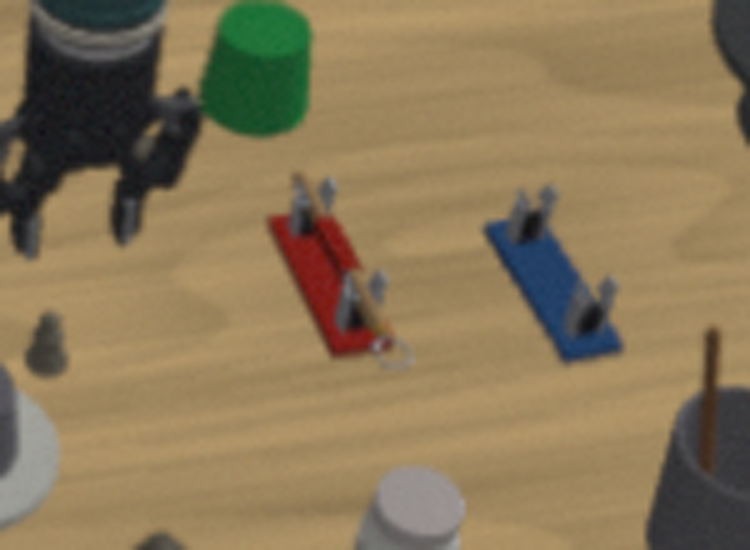

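Emit:
carry_out(
  series="-0.005 -0.04 0 -3;-0.005 -0.04 0 -3;-0.005 -0.04 0 0;-0.005 -0.04 0 0;-0.005 -0.04 0 0;-0.005 -0.04 0 0;-0.005 -0.04 0 0;-0.005 -0.041 0 0;-0.005 -0.0415 0 0;0 0 -0.04 0;0 0 -0.04 0;0 0 -0.01 0;0 0 0 0;0 0 0 0",
)

```text
time: 28.02
tool_pos: [0.5201, -0.3671, 0.0578]
tcp_rot: [0.107, 3.137, -0.003]
wrist_force: [0.7, -0.2, 0.2]
width: 0.603
grip_force: 0.0
```

Run:
```python
from h import *
print(mpos(4),bot.read_state()["q"].round(2))
im,d=eyes.read_camera("scene")
cv2.imwrite("pics/j.png",cv2.resize(im[170:280,130:280],None,fx=5,fy=5,interpolation=cv2.INTER_CUBIC))
```

```text
(array([ 0.5199, -0.3672,  0.0578]), array([0.0002, 0.0001, 0.0002])) [-0.65  0.36  1.85 -0.    0.93 -2.16]
```

View pics/j.png

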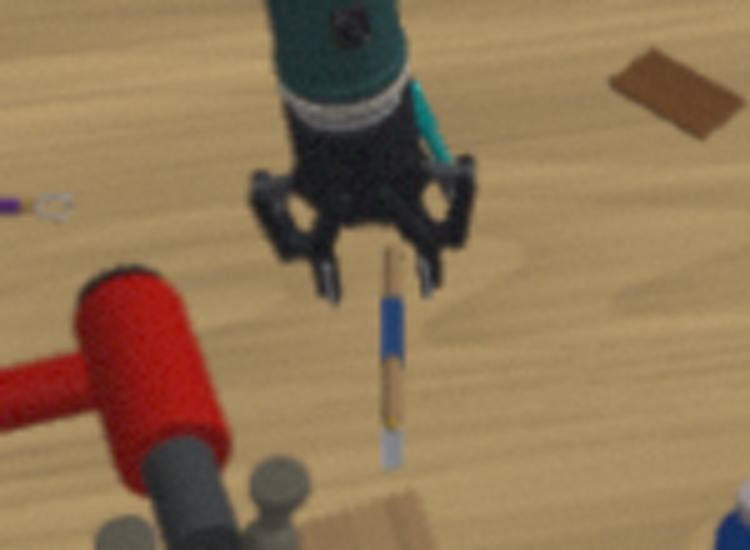

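Emit:
carry_out(
  series="0 0 -0.025 0;0 0 -0.014 0;0 0 0 0;0 0 0 0",
)

```text
time: 28.78
tool_pos: [0.5189, -0.3667, 0.0172]
tcp_rot: [0.108, 3.139, -0.001]
wrist_force: [1.1, -1.1, -0.1]
width: 0.604
grip_force: 0.0
```

Emit:
carry_out(
  series="0 0 0 0;0 0 0 0;0 0 0 0;0 0 0 0;0 0 0 0;0 0 0.04 0;0 0 0.04 0;0 0 0.04 0;0 0 0 0;0 0 0 0",
  jaw=-1,
  grip_force=90,
)

```text
time: 30.02
tool_pos: [0.518, -0.366, 0.1359]
tcp_rot: [-0.108, -3.139, -0.001]
wrist_force: [-0.4, -0.2, -0.8]
width: 0.129
grip_force: 89.7
```

Emit:
carry_out(
  series="0.001 0.0422 0 3.6;0.001 0.0422 0 3.7;0.001 0.0422 0 0;0.001 0.0422 0 0;0.001 0.0422 0 0;0.001 0.0422 0 0;0.001 0.0422 0 0;0.001 0.0422 0 0;0.001 0.0422 0 0;0.001 0.0422 0 0;0.001 0.0422 0 0;0.001 0.0422 0 0;0.001 0.0422 0 0;0.001 0.0422 0 0;0.001 0.0422 0 0;0.001 0.0422 0 0;0.0005 0.0423 0 0;0 0 -0.04 0;0 0 0 0;0 0 0 0",
)

```text
time: 32.52
tool_pos: [0.5343, 0.3501, 0.0957]
tcp_rot: [0.091, -3.138, 0.002]
wrist_force: [-0.3, 0.1, -0.1]
width: 0.13
grip_force: 89.7
```

Run:
```python
from h import *
print(mpos(4),bot.read_state()["tcp_rot"].round(3))
for n in("top","scene"):
    im,d=eyes.read_camera(n); P=cloud(n,d)
    m=win(P,(.535,.352),.12)&(abs(P[...,1]-.352)<.02)&(P[...,2]>.075)&(P[...,2]<.1)
    for lo,hi in((.44,.5),(.56,.61),(.59,.62)):
        s=m&(P[...,0]>lo)&(P[...,0]<hi); print(n,s.sum(),P[s].mean(0).round(4) if s.any() else "")
    if n=="top": cv2.imwrite("pics/k.png",cv2.resize(im[150:260,50:200],None,fx=5,fy=5,interpolation=cv2.INTER_CUBIC))
```

```text
(array([0.5358, 0.3508, 0.0978]), array([0.0003, 0.0002, 0.0005])) [-9.000e-02  3.138e+00  2.000e-03]
top 76 [0.4797 0.3473 0.0931]
top 87 [0.5851 0.3552 0.0923]
top 49 [0.6044 0.3563 0.0921]
scene 7 [0.4788 0.3438 0.0863]
scene 55 [0.5845 0.3511 0.0904]
scene 32 [0.6057 0.3534 0.09  ]
```

View pics/k.png

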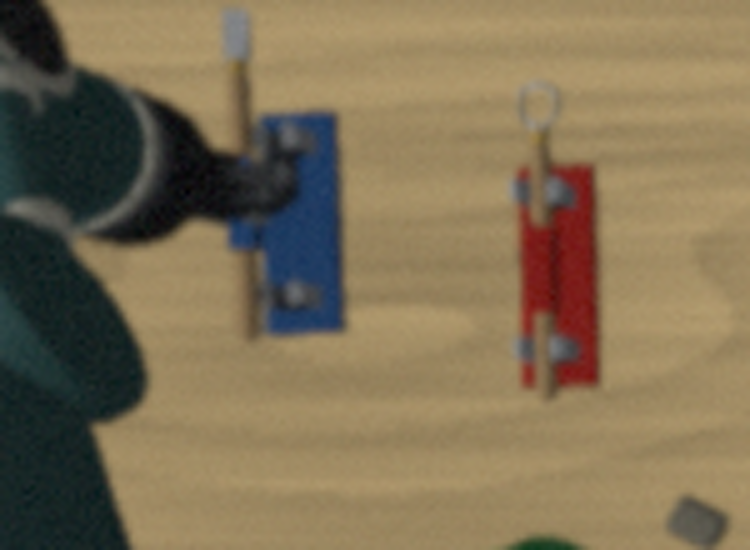

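Emit:
carry_out(
  series="0 0.001 -0.015 -0.5;0 0 -0.012 0;0 0 -0.008 0;0 0 0 0;0 0 0 0",
  grip_force=110,
)

```text
time: 33.45
tool_pos: [0.5351, 0.3526, 0.0618]
tcp_rot: [-0.078, 3.141, 0.001]
wrist_force: [-0.6, 2.1, -1.0]
width: 0.121
grip_force: 134.4
```

Emit:
carry_out(
  series="0 0 -0.004 0;0 0 -0.004 0;0 0 -0.003 0;0 0 -0.003 0;0 0 -0.002 0;0 0 -0.001 0;0 0 0 0;0 0 0 0",
)

```text
time: 34.45
tool_pos: [0.5353, 0.3519, 0.0472]
tcp_rot: [-0.079, 3.14, -0.001]
wrist_force: [-5.5, -3.4, 15.1]
width: 0.116
grip_force: 138.4
```

Emit:
carry_out(
  series="0 0 -0.0015 0;0 0 -0.001 0;0 0 0 0;0 0 0 0",
)

```text
time: 34.95
tool_pos: [0.5357, 0.3521, 0.0463]
tcp_rot: [-0.079, 3.139, -0.0]
wrist_force: [-8.7, -5.8, 22.9]
width: 0.12
grip_force: 139.6
```

Emit:
carry_out(
  series="0 0 0.002 0;0 0 0 0;0 0 0 0;0 0 0.04 0;0 0 0.05 0;-0.03 0.04 0.03 0;-0.03 0.04 0.03 0;-0.03 0.04 0.0 0;-0.03 0.04 0.0 0;0 0 0 0;0 0 0 0",
  jaw=0.2,
)

```text
time: 36.33
tool_pos: [0.4149, 0.5116, 0.1933]
tcp_rot: [0.079, -3.14, 0.002]
wrist_force: [-0.2, 0.4, -1.3]
width: 0.602
grip_force: 0.0
```

Run:
```python
from h import *
out=[]
for n in("top","scene"):
    im,d=eyes.read_camera(n); P=cloud(n,d)
    for k,c in(("red",(.504,.203)),("blue",(.535,.352))):
        for dx in(-.06,-.015,0,.015,.06):
            s=(abs(P[...,0]-c[0]-dx)<.006)&(abs(P[...,1]-c[1]-dx*.05)<.012)&(P[...,2]>.03); print(n,k,dx,s.sum(),np.median(P[s],0).round(4) if s.any() else "")
    print(*top(n,P,(.606,-.076),.068,.045)); print(*top(n,P,(.535,0),.04,.03,.012))
    r=im[130:240,80:220] if n=="top" else im[155:265,300:440]; out.append(cv2.resize(r,(400,314),interpolation=cv2.INTER_CUBIC))
cv2.imwrite("pics/l.png",np.hstack(out))
```

```text
top red -0.06 16 [0.4436 0.2006 0.041 ]
top red -0.015 24 [0.4895 0.2018 0.0436]
top red 0 22 [0.5033 0.2022 0.0424]
top red 0.015 26 [0.519  0.2045 0.0441]
top red 0.06 16 [0.5639 0.2055 0.0417]
top blue -0.06 12 [0.4769 0.3466 0.0512]
top blue -0.015 22 [0.5214 0.3491 0.0479]
top blue 0 23 [0.5352 0.3491 0.0473]
top blue 0.015 24 [0.55   0.3497 0.0451]
top blue 0.06 16 [0.5939 0.3531 0.0403]
mean [603.9 -73.3] enc [603.7 -73.2] 30.6 z 0.068 360
mean [533.5  -2.8] enc [533.3  -2.7] 10.1 z 0.0384 33
scene red -0.06 5 [0.4405 0.1959 0.0407]
scene red -0.015 13 [0.4874 0.2011 0.0406]
scene red 0 14 [0.5043 0.1995 0.0413]
scene red 0.015 13 [0.5196 0.1972 0.0425]
scene red 0.06 13 [0.5641 0.2013 0.0398]
scene blue -0.06 4 [0.4801 0.3464 0.046 ]
scene blue -0.015 10 [0.5197 0.3483 0.0437]
scene blue 0 13 [0.5356 0.3488 0.0452]
scene blue 0.015 16 [0.55  0.345 0.044]
scene blue 0.06 17 [0.5927 0.3509 0.0381]
mean [612.9 -76.5] enc [613.  -74.8] 33.2 z 0.0667 250
mean [544.9  -5.1] enc [544.7  -5.6] 13.9 z 0.0358 25
```

View pics/l.png

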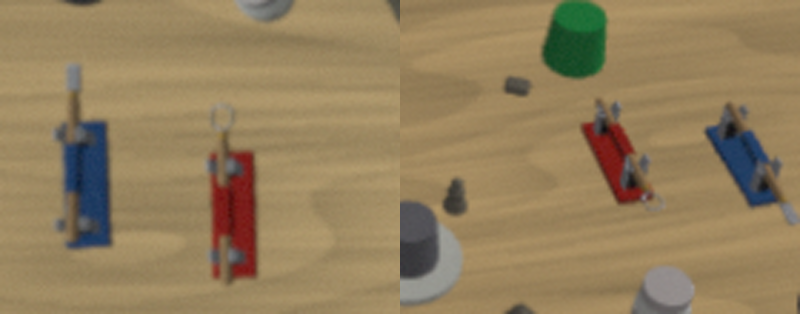

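Emit:
carry_out(
  series="0.024 -0.04 0 0;0.024 -0.04 0 0;0.024 -0.0405 0 0;0.024 -0.041 0 0;0 0 -0.04 0;0 0 -0.04 0;0 0 -0.035 0;0 0 0 0;0 0 0 0",
  jaw=-1,
  grip_force=30,
)

```text
time: 37.55
tool_pos: [0.5122, 0.3503, 0.0805]
tcp_rot: [-0.076, 3.139, 0.001]
wrist_force: [-0.6, -0.1, 0.6]
width: -0.002
grip_force: 0.0
```

Emit:
carry_out(
  series="0 0 -0.005 0;0 0 -0.005 0;0 0 -0.004 0;0 0 0 0;0 0 0 0",
)

```text
time: 38.17
tool_pos: [0.511, 0.3506, 0.0653]
tcp_rot: [0.078, -3.141, 0.0]
wrist_force: [-0.3, 0.6, -0.6]
width: -0.004
grip_force: 0.0
```

Emit:
carry_out(
  series="0 0 -0.003 0;0 0 -0.003 0;0 0 -0.002 0;0 0 0 0;0 0 0 0",
)

```text
time: 38.8
tool_pos: [0.5109, 0.3504, 0.057]
tcp_rot: [0.078, -3.14, 0.0]
wrist_force: [-0.2, -0.6, 0.1]
width: -0.001
grip_force: 0.0
```

Emit:
carry_out(
  series="0 0 -0.0015 0;0 0 -0.0015 0;0 0 0 0;0 0 0 0",
)

```text
time: 39.3
tool_pos: [0.5113, 0.3511, 0.0558]
tcp_rot: [-0.078, 3.14, 0.001]
wrist_force: [-3.0, 0.5, 7.7]
width: -0.005
grip_force: 3.8
```

Emit:
carry_out(
  series="0 0 -0.001 0;0 0 -0.001 0;0 0 -0.001 0;0 0 0 0;0 0 0 0",
)

```text
time: 39.92
tool_pos: [0.5113, 0.3518, 0.0554]
tcp_rot: [-0.078, 3.14, 0.003]
wrist_force: [-8.5, -2.0, 21.5]
width: 0.006
grip_force: 10.6
```

Emit:
carry_out(
  series="0 0 0.03 0;0 0 0.05 0;0 0 0.03 0;-0.03 0.04 0.02 0;-0.03 0.04 0 0;-0.03 0.04 0 0;-0.03 0.04 0 0;0 0 0 0;0 0 0 0",
)

```text
time: 41.05
tool_pos: [0.391, 0.5103, 0.181]
tcp_rot: [-0.079, 3.14, -0.001]
wrist_force: [0.3, -0.0, -0.4]
width: 0.0
grip_force: 0.0
```

Run:
```python
from h import *
for n in("top","scene"):
    im,d=eyes.read_camera(n); P=cloud(n,d)
    for k,c in(("red",(.504,.203)),("blue",(.535,.352))):
        for dx in(-.068,-.06,-.033,-.015,0,.015,.033,.06):
            s=(abs(P[...,0]-c[0]-dx)<.005)&(abs(P[...,1]-c[1]-dx*.05)<.009)&(P[...,2]>.03); print(n,k,dx,s.sum(),np.median(P[s],0).round(4) if s.any() else "",np.percentile(P[s][:,2],85).round(4) if s.any() else "")
out=[]
im,d=eyes.read_camera("scene"); cv2.imwrite("pics/m.png",cv2.resize(im[180:250,350:450],None,fx=8,fy=8,interpolation=cv2.INTER_CUBIC))
```

```text
top red -0.068 13 [0.4365 0.2024 0.0401] 0.0426
top red -0.06 16 [0.4436 0.2011 0.0398] 0.0424
top red -0.033 12 [0.4707 0.2021 0.0409] 0.0422
top red -0.015 23 [0.4885 0.201  0.0421] 0.0448
top red 0 18 [0.5043 0.2033 0.0424] 0.0452
top red 0.015 18 [0.5193 0.2041 0.0431] 0.0457
top red 0.033 14 [0.5367 0.2063 0.0418] 0.0457
top red 0.06 16 [0.5639 0.2057 0.0403] 0.0437
top blue -0.068 0  
top blue -0.06 10 [0.4752 0.3477 0.0401] 0.0437
top blue -0.033 16 [0.5037 0.3478 0.0407] 0.0454
top blue -0.015 20 [0.521  0.3488 0.0406] 0.0455
top blue 0 22 [0.5351 0.3492 0.0411] 0.0452
top blue 0.015 25 [0.5492 0.3497 0.0435] 0.0459
top blue 0.033 21 [0.5686 0.3517 0.0423] 0.0464
top blue 0.06 15 [0.5953 0.3517 0.042 ] 0.0436
scene red -0.068 6 [0.4354 0.1967 0.0397] 0.0417
scene red -0.06 4 [0.4436 0.199  0.0425] 0.0433
scene red -0.033 11 [0.47   0.2006 0.0399] 0.0423
scene red -0.015 12 [0.4898 0.2013 0.041 ] 0.0432
scene red 0 11 [0.5041 0.2    0.0416] 0.0424
scene red 0.015 9 [0.5212 0.203  0.0406] 0.0438
scene red 0.033 8 [0.5339 0.2024 0.0407] 0.0421
scene red 0.06 8 [0.5668 0.2015 0.0405] 0.0435
scene blue -0.068 0  
scene blue -0.06 0  
scene blue -0.033 14 [0.5012 0.3493 0.0397] 0.0433
scene blue -0.015 6 [0.5183 0.3491 0.0407] 0.043
scene blue 0 9 [0.5346 0.3525 0.0387] 0.0415
scene blue 0.015 11 [0.5505 0.3506 0.042 ] 0.0439
scene blue 0.033 8 [0.5666 0.3513 0.039 ] 0.0422
scene blue 0.06 12 [0.5955 0.3509 0.0395] 0.0404
```

View pics/m.png

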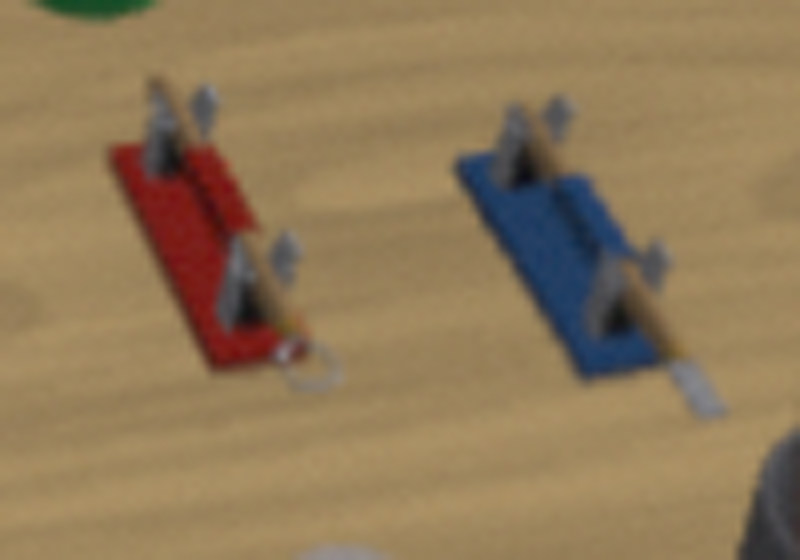

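Run:
```python
from h import *
n="top"; im,d=eyes.read_camera(n)
H=hsv(im); K,D,p,R=cal(n)
for k,c,a in(("red",(.5035,.203),2.0),("blue",(.535,.351),3.4)):
    print(k)
    for t in np.arange(-.08,.081,.004):
        x=c[0]+t*np.cos(np.radians(a)); y=c[1]-.0015+t*np.sin(np.radians(a))
        uv=cv2.projectPoints(np.array([[x,y,.042]]),cv2.Rodrigues(R.T)[0],-R.T@p,K,D)[0].ravel()
        w=cv2.remap(cv2.cvtColor(im,cv2.COLOR_BGR2HSV),np.float32([[uv[0]]]),np.float32([[uv[1]]]),0)[0,0]; print(round(t*1000),w.tolist(),end=" ")
    print()
cv2.imwrite("pics/n.png",cv2.resize(im[160:240,90:190],None,fx=7,fy=7,interpolation=cv2.INTER_CUBIC))
```

```text
red
-80 [19, 95, 155] -76 [19, 102, 143] -72 [18, 102, 127] -68 [16, 99, 118] -64 [17, 105, 114] -60 [17, 104, 115] -56 [16, 105, 114] -52 [16, 97, 113] -48 [17, 71, 115] -44 [15, 68, 116] -40 [15, 89, 112] -36 [17, 100, 110] -32 [17, 105, 107] -28 [13, 112, 109] -24 [7, 155, 110] -20 [1, 202, 115] -16 [1, 208, 113] -12 [1, 201, 114] -8 [179, 200, 116] -4 [3, 217, 113] 0 [179, 214, 111] 4 [0, 205, 113] 8 [1, 202, 111] 12 [1, 214, 119] 16 [1, 201, 122] 20 [2, 195, 124] 24 [6, 159, 120] 28 [12, 129, 115] 32 [17, 102, 113] 36 [17, 107, 114] 40 [18, 90, 113] 44 [16, 76, 118] 48 [18, 81, 113] 52 [17, 97, 113] 56 [18, 102, 107] 60 [17, 107, 107] 64 [17, 104, 105] 68 [17, 107, 107] 72 [19, 131, 111] 76 [20, 125, 114] 80 [20, 101, 116] 
blue
-80 [20, 100, 150] -76 [19, 94, 158] -72 [21, 94, 155] -68 [20, 64, 119] -64 [116, 48, 75] -60 [12, 44, 75] -56 [16, 83, 86] -52 [17, 71, 90] -48 [16, 54, 100] -44 [15, 38, 106] -40 [12, 33, 102] -36 [14, 56, 95] -32 [17, 78, 82] -28 [15, 82, 81] -24 [18, 87, 79] -20 [16, 79, 81] -16 [18, 98, 101] -12 [112, 79, 84] -8 [107, 160, 91] -4 [106, 189, 89] 0 [108, 161, 92] 4 [108, 181, 89] 8 [108, 174, 91] 12 [108, 168, 91] 16 [107, 174, 88] 20 [107, 175, 86] 24 [108, 171, 88] 28 [107, 175, 86] 32 [107, 170, 87] 36 [111, 64, 80] 40 [13, 21, 84] 44 [20, 31, 98] 48 [18, 83, 113] 52 [18, 80, 115] 56 [15, 95, 110] 60 [17, 104, 103] 64 [18, 101, 104] 68 [16, 103, 104] 72 [17, 109, 101] 76 [17, 99, 103] 80 [17, 106, 103]
```

View pics/n.png

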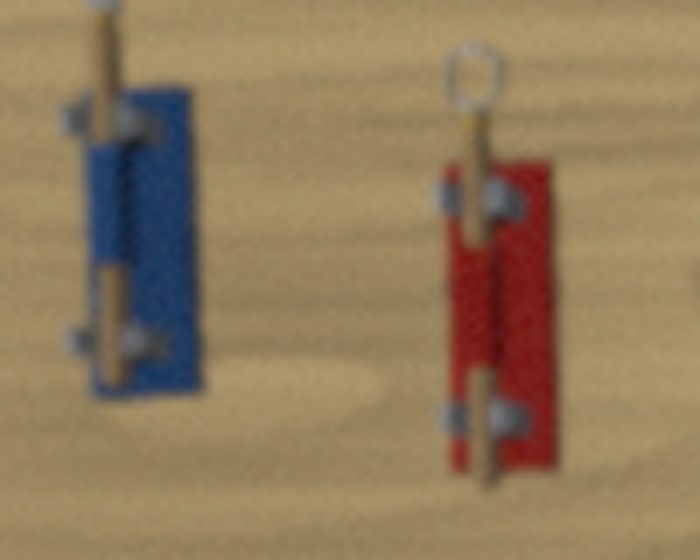

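Emit:
carry_out(
  series="0.0375 -0.0396 0 0;0.0375 -0.0396 0 0;0.0375 -0.0396 0 0;0.0375 -0.0396 0 0;0 0 -0.05 0;0 0 -0.045 0;0 0 -0.025 0;0 0 -0.012 0;0 0 0 0;0 0 0 0",
  jaw=0,
)

```text
time: 42.5
tool_pos: [0.5423, 0.3527, 0.051]
tcp_rot: [-0.078, 3.138, 0.002]
wrist_force: [0.6, -0.2, 1.1]
width: 0.502
grip_force: 0.0
```

Emit:
carry_out(
  series="0 0 0 0;0 0 0 0;0 0 0 0;0 0 0 0;0 0 0 0",
  jaw=-1,
  grip_force=80,
)

```text
time: 43.12
tool_pos: [0.542, 0.3528, 0.051]
tcp_rot: [-0.078, 3.139, 0.002]
wrist_force: [-1.1, -1.1, 6.0]
width: 0.13
grip_force: 78.2
```

Gripped on the blue grip; now slide it back along the clip.

Emit:
carry_out(
  series="-0.003 -0.0002 0 0;-0.003 -0.0002 0 0;-0.003 -0.0001 0 0;-0.002 -0.0001 0 0;0 0 0 0;0 0 0 0",
)

```text
time: 43.88
tool_pos: [0.5318, 0.3522, 0.051]
tcp_rot: [-0.078, 3.137, 0.002]
wrist_force: [2.5, 0.4, 6.7]
width: 0.127
grip_force: 78.5
```

Emit:
carry_out(
  series="0 0 0 0;0 0 0 0;0 0 0 0;0 0 0.04 0;0 0 0.05 0;-0.03 0.04 0.03 0;-0.03 0.04 0 0;-0.03 0.04 0.0 0;-0.03 0.04 0.0 0;0 0 0 0;0 0 0 0",
  jaw=0.2,
)

```text
time: 45.25
tool_pos: [0.4097, 0.5112, 0.1687]
tcp_rot: [0.08, -3.14, 0.002]
wrist_force: [-0.5, -0.3, 0.7]
width: 0.6
grip_force: 0.0
```

Run:
```python
from h import *
n="top"; im,d=eyes.read_camera(n); P=cloud(n,d)
K,D,p,R=cal(n)
c,a=(.535,.351),3.4
hs=cv2.cvtColor(im,cv2.COLOR_BGR2HSV)
for t in np.arange(-.08,.081,.004):
    x=c[0]+t*np.cos(np.radians(a)); y=c[1]-.0015+t*np.sin(np.radians(a))
    uv=cv2.projectPoints(np.array([[x,y,.042]]),cv2.Rodrigues(R.T)[0],-R.T@p,K,D)[0].ravel()
    w=hs[int(round(uv[1])),int(round(uv[0]))]; print(round(t*1000),w[:2].tolist(),end=" ")
print()
for n in("top","scene"):
    im,d=eyes.read_camera(n); P=cloud(n,d)
    for k,c in(("red",(.504,.203)),("blue",(.535,.352))):
        for dx in(-.065,-.057,-.033,-.015,0,.015,.033,.06):
            s=(abs(P[...,0]-c[0]-dx)<.005)&(abs(P[...,1]-c[1]-dx*.05)<.009)&(P[...,2]>.03); print(n,k,dx,s.sum(),np.median(P[s][:,2]).round(4) if s.any() else "",np.percentile(P[s][:,2],85).round(4) if s.any() else "")
    print(*top(n,P,(.606,-.076),.068,.045)); print(*top(n,P,(.535,0),.04,.03,.012))
```

```text
-80 [20, 94] -76 [20, 99] -72 [18, 99] -68 [19, 100] -64 [16, 92] -60 [17, 86] -56 [16, 90] -52 [16, 77] -48 [16, 54] -44 [13, 34] -40 [15, 42] -36 [15, 50] -32 [14, 76] -28 [14, 81] -24 [127, 34] -20 [108, 128] -16 [108, 164] -12 [108, 176] -8 [107, 171] -4 [108, 178] 0 [106, 193] 4 [107, 164] 8 [109, 174] 12 [108, 158] 16 [106, 176] 20 [106, 169] 24 [108, 166] 28 [165, 7] 32 [16, 73] 36 [17, 81] 40 [16, 56] 44 [15, 30] 48 [15, 81] 52 [17, 79] 56 [18, 93] 60 [17, 108] 64 [17, 103] 68 [17, 103] 72 [18, 111] 76 [21, 121] 80 [20, 92] 
top red -0.065 12 0.0408 0.0423
top red -0.057 17 0.0408 0.0439
top red -0.033 12 0.0417 0.0449
top red -0.015 23 0.0428 0.0461
top red 0 19 0.0424 0.0448
top red 0.015 18 0.0434 0.0476
top red 0.033 15 0.0414 0.0444
top red 0.06 14 0.0414 0.0443
top blue -0.065 14 0.042 0.0446
top blue -0.057 13 0.0412 0.0437
top blue -0.033 17 0.0407 0.0428
top blue -0.015 25 0.0423 0.0451
top blue 0 23 0.042 0.0454
top blue 0.015 25 0.0423 0.0447
top blue 0.033 16 0.0415 0.0435
top blue 0.06 17 0.0418 0.0436
mean [604.2 -73. ] enc [603.9 -72.5] 30.6 z 0.0681 355
mean [532.9  -1.9] enc [532.  -2.] 9.8 z 0.038 33
scene red -0.065 7 0.0412 0.0422
scene red -0.057 5 0.042 0.0428
scene red -0.033 10 0.0411 0.0456
scene red -0.015 11 0.0425 0.0431
scene red 0 12 0.0415 0.0435
scene red 0.015 11 0.0412 0.0424
scene red 0.033 6 0.0408 0.0414
scene red 0.06 12 0.0412 0.0457
scene blue -0.065 7 0.0401 0.0418
scene blue -0.057 6 0.0405 0.0412
scene blue -0.033 15 0.0414 0.0464
scene blue -0.015 11 0.0407 0.0423
scene blue 0 14 0.0412 0.0438
scene blue 0.015 10 0.0425 0.0427
scene blue 0.033 8 0.0409 0.0422
scene blue 0.06 10 0.0383 0.0413
mean [612.5 -76.4] enc [611.9 -77.6] 32.8 z 0.0669 249
mean [544.5  -5.2] enc [544.2  -5.5] 13.3 z 0.0369 24
```

Blue grip is now centred (−24 to +26 mm) and level at home height. The nest and figure are unchanged.

```bash
python3 -c "
from workcell import bot
print(bot.finish_job())"
```

```text
the job is handed in; nothing more can be done
None
```

The job is done and handed in: the three pots are nested flat about 4 mm off the centre of the bat, both tools are level at home height and centred in their clips (the blue one needed a second press and an 11 mm slide back), the figure is untouched, and the gripper is holding nothing.

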